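# Change the filling bench over to the other bottle

### The arm

A 7-joint arm with a two-finger parallel gripper is mounted at the origin on the work surface. World frame = base frame: x ahead of the robot, y to its left, z up, the work surface at z = 0. Lengths are in m, angles in rad, forces in N, time in s.
With the tool pointing down it reaches from about 0.35 to 0.9 m from the base axis. Payload 8.1 kg.
Tool frame: the origin (TCP) lies on the centre line of the jaws, within the pads' length; the fingertips stand 11 mm ahead of it and the grasp point (between the pads) lies 8 mm behind it (arm.nose_length is the distance from the TCP to the fingertips, in m); z points along the fingers, y is the line along which they close (so a half turn about z gives the same grasp; the last joint's range is limited). The gripper opens to 92 mm and grips with 3 to 60 N. Pads are 19 mm wide; open, the fingers measure 130 mm over their backs; the gripper's body (75 mm by 190 mm) begins 47 mm behind the grasp point.
Start: joints at [-1.441, 0.434, 0.025, 1.573, -0.012, 1.134, -0.075], TCP at [0.144, 0.608, 0.238] pointing down, gripper open.
Joint ranges: [-2.62, 2.62], [-0.44, 2.09], [-1.27, 1.32], [0.08, 2.57], [-1.32, 4.46], [0.12, 2], [-2.74, 2.74]. Speed limits (rad/s): [2.22, 2.22, 3.01, 3.01, 3.14, 3.14, 3.14].

### API

Orientations are given as a rotation vector (axis times angle).
In Python, from cell import arm gives the robot as it stands.
- The arm moves only by the tool jog_arm, never from a script. Its argument "moves" is a list of rows, each a list of 4 numbers: the shift along the tool's x, y, z in m, then the turn about the tool's z in rad. In form: [[tx, ty, tz, spin], ...]. A call has 1 to 20 rows; each row is the pose to reach, as a shift and turn from the pose commanded when the call began, along the tool's axes at that moment; what a row does not reach only later rows make up. A row lasts 1/8 s, in which the tool goes at most 62.5 mm and 10.7 degrees, less where a joint would pass 70% of its speed; a pose out of reach is approached as far as the arm can. A call with a gripper value outside its range is refused whole. "hand" is the finger opening in m, from 0 to 0.0918, set as the call begins (left out, the last holds). The fingers move at their own pace and stop on an object; "newtons" is the grip in N (left out, the last holds). Time passes only in rows, so rows that repeat a pose let the fingers close. It gives the time, the measured TCP pose, the force, the opening and the grip force at its end, in the units of the state.
- arm.observe(): the state, without advancing time (a new reading comes with each control period).
- arm.get_image(name): name is "scene" or "top"; returns a dict with "color" (480x640x3 uint8, red, green, blue), "z_map" (480x640 float32, m along the optical axis (not along the pixel's ray), 0 where there is no reading), "fx", "fy", "cx", "cy" (pixels), "k1" (the pictures are not rectified: a ray, as slopes to the right and down, at radius r is drawn at 1 + k1 r^2 times it, then the intrinsics apply), "rvec" (rotation vector, rad) and "tvec" (3), from world to camera coordinates, as OpenCV has them. Camera axes: x right, y down, z forward; pixel columns grow to the right and rows downward; lengths in m; the calibration is good to about 2 mm. A picture is of the moment at which its call begins.
- arm.sign_off(): hands the job in; it is judged then, once.
The state is a dict: "clock": time; "joints": joint angles; "dq": joint speeds; "joint_efforts": joint torques, N m; "position": TCP position; "ee_rot": TCP orientation; "force": force on the tool from outside, world axes, zero at the start; "ft_torque": the same for the moment, N m; "width": opening from 0.0 (shut) to 1.0 (fully open); "gripper_force": force on a finger pad.
Only numpy, scipy, OpenCV 4.12 (cv2) and the standard library are available. Lean on these libraries where they do the work, as an engineer would, in place of code of your own. Each camera call takes 0.05 s, during which the arm holds its last target. There are 200 camera calls.

### The job

Change the bench over: hang every neck guide that stands on the table over the bar of the storage rail whose posts are its own colour (blue on blue, yellow on yellow), straddling the bar and hanging freely, with its crown resting on the bar. Also swap the two sample bottles, so that the white one and the amber one each stand upright inside the nest the other had at the start, without tipping either over. Leave everything else on the bench where it is.

Things in the scene. Friction and masses are not known exactly. Their poses are not given: they have to be found in the camera images.
- guide_blue1: blue neck guide, maybe absent: inverted U. Crown 46 (x) x 60 (y) x 6 mm; two legs 75 mm long, 7 mm thick, 60 mm wide, 32 mm clear between them in x, feet turned outwards (70 mm over them in x); on the crown a black grip block 16 (x) x 40 (y) x 36 mm tall. Origin: midway between the feet, at their undersides, 75 mm below the crown's underside; grip 81 to 117 mm above it. y along the bar slot.
- guide_blue2: blue neck guide, maybe absent: inverted U. Crown 46 (x) x 60 (y) x 6 mm; two legs 75 mm long, 7 mm thick, 60 mm wide, 32 mm clear between them in x, feet turned outwards (70 mm over them in x); on the crown a black grip block 16 (x) x 40 (y) x 36 mm tall. Origin: midway between the feet, at their undersides, 75 mm below the crown's underside; grip 81 to 117 mm above it. y along the bar slot.
- guide_blue3: blue neck guide, maybe absent: inverted U. Crown 46 (x) x 60 (y) x 6 mm; two legs 75 mm long, 7 mm thick, 60 mm wide, 32 mm clear between them in x, feet turned outwards (70 mm over them in x); on the crown a black grip block 16 (x) x 40 (y) x 36 mm tall. Origin: midway between the feet, at their undersides, 75 mm below the crown's underside; grip 81 to 117 mm above it. y along the bar slot.
- guide_yellow1: yellow neck guide, maybe absent: inverted U. Crown 46 (x) x 60 (y) x 6 mm; two legs 75 mm long, 7 mm thick, 60 mm wide, 32 mm clear between them in x, feet turned outwards (70 mm over them in x); on the crown a black grip block 16 (x) x 40 (y) x 36 mm tall. Origin: midway between the feet, at their undersides, 75 mm below the crown's underside; grip 81 to 117 mm above it. y along the bar slot.
- guide_yellow2: yellow neck guide, maybe absent: inverted U. Crown 46 (x) x 60 (y) x 6 mm; two legs 75 mm long, 7 mm thick, 60 mm wide, 32 mm clear between them in x, feet turned outwards (70 mm over them in x); on the crown a black grip block 16 (x) x 40 (y) x 36 mm tall. Origin: midway between the feet, at their undersides, 75 mm below the crown's underside; grip 81 to 117 mm above it. y along the bar slot.
- rail_blue_mid (a point): fixed storage rail with blue posts; this point: on the axis, at mid-length, of its horizontal round bar, 130 mm above the table. Bar 16 mm diameter, along this frame's y, 260 mm clear between two posts 22 (x) x 18 (y) mm at y = +-140 mm, tops 148 mm above the table. Room for three guides side by side.
- rail_yellow_mid (a point): fixed storage rail with yellow posts; this point: on the axis, at mid-length, of its horizontal round bar, 130 mm above the table. Bar 16 mm diameter, along this frame's y, 260 mm clear between two posts 22 (x) x 18 (y) mm at y = +-140 mm, tops 148 mm above the table. Room for three guides side by side.
- nest_green: green round nest fixed on the table, outer diameter about 104 mm: floor 6 mm above the table, rim 8 mm high above that floor, recess 84 mm across. Origin: centre of the underside, on the table.
- nest_grey: grey round nest fixed on the table, outer diameter about 104 mm: floor 6 mm above the table, rim 8 mm high above that floor, recess 84 mm across. Origin: centre of the underside, on the table.
- bottle_white: white sample bottle, 64 mm diameter body, 95 mm tall, sloping shoulder to 136 mm, then a straight silver foil neck 32 mm diameter from 136 to 186 mm (top). Origin: centre of its base. 250 g. Starts in a nest.
- bottle_amber: amber sample bottle, 64 mm diameter body, 95 mm tall, sloping shoulder to 136 mm, then a straight silver foil neck 32 mm diameter from 136 to 186 mm (top). Origin: centre of its base. 250 g. Starts in a nest.
- jar: bystander: green jar with a white lid, 52 mm diameter, 75 mm tall, among the guides; origin at the centre of its base
- tape: bystander: cardboard-brown roll lying flat, 104 mm diameter, 48 mm tall; origin at the centre of its base
- pot: bystander: steel pot, 110 mm rim diameter, 100 mm tall; origin at the centre of its base
- wrench: bystander: wrench 170 mm long lying on the table behind the rails, along its x; origin at its middle, on the table
- brush: bystander: brush 180 mm long lying on the table behind the rails, along its x; origin at its middle, on the table
- filter: bystander: white cylinder 70 mm diameter, 90 mm tall, behind the rails; origin at the centre of its base
Not all that is in view belongs to the job. What is shaped like the nest_grey but pink is not meant.

How it is judged:
By the outcome, as a careful person would: the job done as asked, in the order asked, and still so for the second after the job is handed in, with the robot touching nothing.
Of guide_blue1, guide_blue2, guide_blue3, guide_yellow1, guide_yellow2 only 3 to 5 are there at a start; the rules pass over those that are not, and their reading is None.
At some moment in a run one of guide_blue1, guide_blue2, guide_blue3, guide_yellow1, guide_yellow2 may be knocked a few centimetres aside while the robot is not near it.
It also fails if it takes over 210 s, if anything falls off the work surface, if the arm or the gripper's body presses on something with over 40 N, if the wrist force passes 120 N, or if a joint passes its speed limit or range.

## Working session

There is one attempt and no reset: what is moved stays moved. The work goes in short steps, Python scripts to look and compute and a tool call to move; the robot and the scene stay as the last step left them, time stands still between calls to the robot, and variables do not carry over. Pictures are saved under pics/ and viewed, at most 14 in all, crops included, and the job is handed in when it is done.

Besides the shell and the picture viewer there is one more tool, called after ">>>" as name(argument=value, ...) on one line, values as JSON. jog_arm: Moves the arm, as the interface text tells. Its arguments: {"type":"object","properties":{"moves":{"type":"array"},"hand":{"type":"number"},"newtons":{"type":"number"}},"required":["moves"]}

```bash
ls; mkdir -p pics
cat > h.py <<'E'
import numpy as np, cv2, pickle
from cell import arm
from scipy.spatial.transform import Rotation as R
def grab(n):
    im=arm.get_image(n); pickle.dump(im,open(f'{n}.pkl','wb')); return im
def load(n): return pickle.load(open(f'{n}.pkl','rb'))
def save(im,name,box=None,scale=1):
    c=im['color'][:,:,::-1]
    if box: c=c[box[1]:box[3],box[0]:box[2]]
    cv2.imwrite('pics/'+name,cv2.resize(c,None,fx=scale,fy=scale,interpolation=cv2.INTER_CUBIC))
def rays(im,uv):
    uv=np.atleast_2d(np.array(uv,float)); d=(uv-[im['cx'],im['cy']])/[im['fx'],im['fy']]
    s=d.copy()
    for _ in range(20): s=d/(1+im['k1']*(s**2).sum(1,keepdims=True))
    Rm=R.from_rotvec(im['rvec']).as_matrix(); C=-Rm.T@np.array(im['tvec'])
    return C,np.c_[s,np.ones(len(s))]@Rm
def onplane(im,uv,z):
    C,d=rays(im,uv); return C+d*((z-C[2])/d[:,2])[:,None]
def cloud(im):
    v,u=np.mgrid[0:480,0:640]; C,d=rays(im,np.c_[u.ravel(),v.ravel()])
    P=C+d*im['z_map'].reshape(-1,1); P[im['z_map'].ravel()==0]=np.nan
    return P.reshape(480,640,3)
E
python3 - <<'E'
from h import *
for n in('scene','top'):
    im=grab(n); save(im,n+'0.png'); C,d=rays(im,[[320,240]]); print(n,C,d,im['k1'],im['fx'])
print(arm.observe())
E
```

```text
pics
scene [1.2259184  0.18739844 0.98698727] [[-0.61911229 -0.15364604 -0.77014282]] 0.04074201410729346 458.23553154947996
top [ 0.41134383 -0.01601704  1.41058719] [[ 0.06777598  0.01504677 -0.99764906]] 0.0036311064463453693 481.86499334043384
{'clock': 0.1, 'joints': array([-1.44059851,  0.43512764,  0.02499426,  1.57399272, -0.01160019,
        1.13397021, -0.07507858]), 'dq': array([ 4.10822940e-04, -2.22671679e-03,  3.32603053e-04, -7.18833997e-04,
        3.71353755e-04,  1.02776873e-07,  7.69303845e-04]), 'joint_efforts': array([ 2.64660339e-03, -6.69120741e+01,  9.87702124e-01, -3.15143716e+01,
       -6.05011219e-02,  3.74969118e-02,  7.01020076e-05]), 'position': array([0.14415034, 0.60771232, 0.23704479]), 'ee_rot': array([-3.64953774e-01, -3.12029636e+00,  2.12467288e-03]), 'force': array([-0.03031194,  0.5920237 , -0.3755702 ]), 'ft_torque': array([-0.00679926, -0.00019949,  0.0265399 ]), 'gripper_force': 0.0, 'width': 1.0004576613019365}
```

View pics/scene0.png

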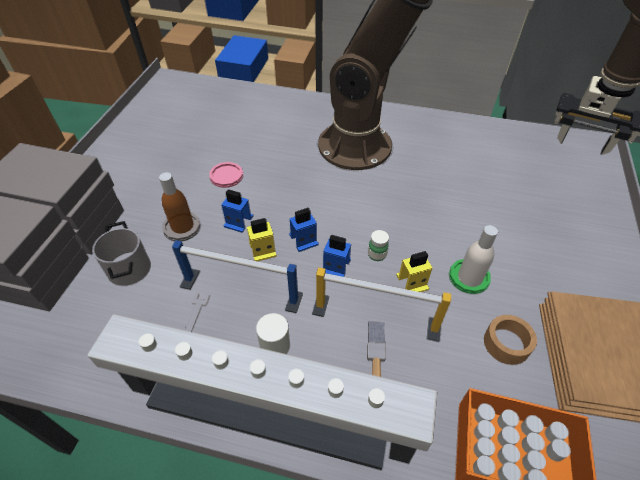

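View pics/top0.png

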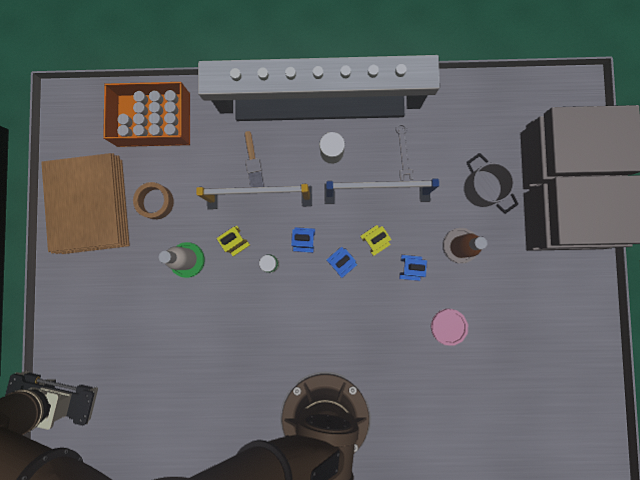

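Top view: five guides stand on the table, yellow at (233,239) and (376,239), blue at (303,238), (342,262) and (413,267). The rail with yellow posts runs (200,190)-(305,188), the one with blue posts (329,186)-(435,184). The white bottle is in the green nest (187,260), the amber one in the grey nest (461,246), and the pink dish (450,326) is the decoy.

```bash
cat >> h.py <<'E'
def hsv(im): return cv2.cvtColor(im['color'],cv2.COLOR_RGB2HSV)
def guides(im,show=True):
    P=cloud(im); H=hsv(im); out=[]
    box=(P[...,0]>.3)&(P[...,0]<.85)&(abs(P[...,1])<.5)&(P[...,2]>.02)&(P[...,2]<.2)
    for c,lo,hi in(('blue',105,125),('yellow',22,32)):
        m=(box&(H[...,0]>=lo)&(H[...,0]<=hi)&(H[...,1]>140)&(H[...,2]>60)).astype(np.uint8)
        n,L,st,ce=cv2.connectedComponentsWithStats(m)
        for i in range(1,n):
            if st[i,4]<60: continue
            p=P[L==i]; x,y,w,h=st[i,:4]
            # grip: dark pixels, high, near component
            sub=np.zeros_like(m); sub[max(0,y-12):y+h+12,max(0,x-12):x+w+12]=1
            g=(sub>0)&(H[...,2]<60)&(P[...,2]>.10)&(P[...,2]<.2)
            r=None
            if g.sum()>15:
                zt=np.nanmedian(P[g][:,2]); q=onplane(im,np.argwhere(g)[:,::-1],zt)[:,:2]
                r=cv2.minAreaRect((q*1000).astype(np.float32)); r=(np.round(r[0],1),np.round(r[1],1),round(r[2],1),round(float(zt),3),int(g.sum()))
            out.append((c,np.round(ce[i]),st[i,4],np.round(p.mean(0),3),round(float(p[:,2].max()),3),r))
            if show: print(*out[-1])
    return out
E
python3 - <<'E'
from h import *
for n in('top','scene'):
    im=load(n); print(n); guides(im)
im=load('top');P=cloud(im)
for uv in[(320,75),(320,110),(255,185),(380,184),(268,263),(332,145),(340,300),(450,326)]: print(uv,np.round(P[uv[1],uv[0]],3))
H=hsv(im)
for nm,lo,hi in(('green',50,75),('pink',150,175)):
    m=((H[...,0]>lo)&(H[...,0]<hi)&(H[...,1]>80)&(H[...,2]>60)&(abs(P[...,2]-.012)<.02)).astype(np.uint8)
    c=max(cv2.findContours(m,0,2)[0],key=cv2.contourArea); q=onplane(im,c[:,0],.014)[:,:2]
    print(nm,cv2.minEnclosingCircle((q*1000).astype(np.float32)))
save(im,'topc.png',(140,130,500,320),2.2)
# bar pts
for a,b in((-.35,-.02),(0,.4)):
    m=(abs(P[...,2]-.138)<.012)&(P[...,0]>.6)&(P[...,0]<.85)&(P[...,1]>a-.1)&(P[...,1]<b)&(H[...,1]<60)&(H[...,2]>120)
    p=P[m]; print(len(p),p.min(0),p.max(0),np.polyfit(p[:,1],p[:,0],1) if len(p)>5 else 0)
E
```

```text
top
blue [303. 238.] 260 [0.509 0.052 0.082] 0.118 (array([506.9,  53.3]), array([35.1, 13.5]), 89.0, 0.116, 74)
blue [342. 261.] 269 [ 0.443 -0.054  0.082] 0.116 (array([441.9, -55.6]), array([12.2, 36.7]), 39.5, 0.116, 65)
blue [414. 267.] 269 [ 0.423 -0.253  0.081] 0.122 (array([ 422., -253.]), array([40.6, 13.8]), 83.3, 0.116, 83)
yellow [231. 239.] 247 [0.508 0.252 0.08 ] 0.119 (array([509.2, 253.4]), array([15.1, 39.5]), 32.9, 0.116, 80)
yellow [377. 238.] 265 [ 0.504 -0.152  0.082] 0.12 (array([ 503.1, -152.9]), array([11.9, 39.7]), 32.6, 0.117, 70)
scene
blue [236. 210.] 478 [ 0.436 -0.249  0.061] 0.101 (array([ 467.9, -204.4]), array([167.3,  37.5]), 47.8, 0.115, 212)
blue [303. 229.] 473 [ 0.457 -0.05   0.063] 0.099 (array([449.5, -53.5]), array([30.4, 41.5]), 33.2, 0.115, 121)
blue [336. 256.] 504 [0.525 0.056 0.064] 0.104 (array([517.4,  54.8]), array([40.7, 27.6]), 83.7, 0.115, 130)
blue [180. 258.] 188 [ 0.653 -0.302  0.104] 0.152 (array([ 640. , -301.8]), array([47.6, 10.9]), 38.3, 0.112, 31)
blue [291. 282.] 231 [ 0.654 -0.023  0.101] 0.151 (array([651.7, -14.7]), arr
[... 173 characters left out ...]
7 [0.525 0.257 0.062] 0.105 (array([518.1, 256.1]), array([23.8, 46.1]), 35.9, 0.115, 138)
(320, 75) [ 0.909 -0.005  0.23 ]
(320, 110) [ 0.89  -0.002  0.023]
(255, 185) [0.671 0.193 0.018]
(380, 184) [ 0.644 -0.159  0.139]
(268, 263) [0.441 0.149 0.076]
(332, 145) [ 0.765 -0.034  0.092]
(340, 300) [ 0.332 -0.05   0.001]
(450, 326) [ 0.253 -0.363  0.009]
green ((456.0356750488281, 395.54620361328125), 52.01286697387695)
pink ((219.92959594726562, -388.2759094238281), 9.999999747378752e-05)
506 [ 0.63775957 -0.29321019  0.1287855 ] [ 0.65302641 -0.0339247   0.14942425] [-0.00363685  0.64406157]
623 [ 0.62875684 -0.09825765  0.12747288] [0.65302641 0.33104893 0.14657313] [-0.0248368  0.6413368]
```

View pics/topc.png

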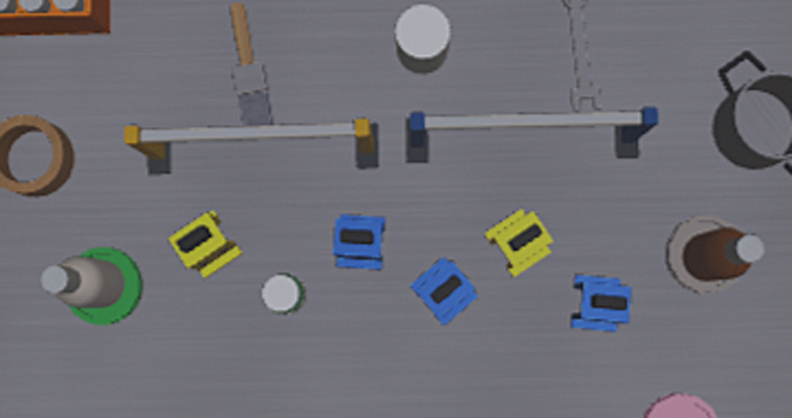

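The enlarged crop confirms it: black grips of blue guides at (356,237), (445,289), (608,302) and of yellow ones at (194,238), (525,237). The blue-post rail is on the right of the picture and the yellow-post rail on the left. The nests are green (104,285) and grey (707,255), and the pink one (680,405) is not meant.

Run:
```python
from h import *
im=load('top');P=cloud(im);H=hsv(im)
for nm,a,b,c in(('blue',-.27,-.04,(105,125)),('yellow',.06,.28,(12,32))):
    m=(abs(P[...,2]-.136)<.008)&(abs(P[...,0]-.64)<.03)&(P[...,1]>a)&(P[...,1]<b)&(H[...,1]<70)
    p=P[m]; f=np.polyfit(p[:,1],p[:,0],1); print(nm,len(p),'slope,x0',f)
    m=(abs(P[...,2]-.147)<.01)&(abs(P[...,0]-.64)<.05)&(H[...,0]>=c[0])&(H[...,0]<=c[1])&(H[...,1]>140)
    for s in np.array_split(np.argsort(P[m][:,1]),1):
        q=P[m]; mid=np.median(q[:,1]); 
        k=q[:,1]>(q[:,1].min()+q[:,1].max())/2
        for t in(q[k],q[~k]): print('  post',len(t),t.mean(0).round(4),t.min(0).round(3),t.max(0).round(3))
# grey nest & bottle tops
def circ(m,z):
    c=max(cv2.findContours(m.astype(np.uint8),0,2)[0],key=cv2.contourArea); q=onplane(im,c[:,0],z)[:,:2]*1000
    return cv2.minEnclosingCircle(q.astype(np.float32)),len(c)
m=(abs(P[...,2]-.014)<.006)&(abs(P[...,0]-.49)<.08)&(abs(P[...,1]+.385)<.07); print('grey',circ(m,.014))
m=(abs(P[...,2]-.014)<.006)&(abs(P[...,0]-.456)<.08)&(abs(P[...,1]-.395)<.07); print('green',circ(m,.014))
for nm,y in(('white',.4),('amber',-.385)):
    for n in('top','scene'):
        i2=load(n);Q=cloud(i2); mm=(Q[...,2]>.14)&(Q[...,2]<.21)&(abs(Q[...,0]-.46)<.12)&(abs(Q[...,1]-y)<.1); q=Q[mm]; print(nm,n,len(q),q.mean(0).round(4),q.min(0).round(3),q.max(0).round(3))
# pot, boxes, jar, tape extents
for nm,x,y,r in(('pot',.64,-.47,.12),('jar',.44,.15,.05),('tape',.62,.46,.08)):
    mm=(P[...,2]>.03)&(np.hypot(P[...,0]-x,P[...,1]-y)<r); q=P[mm]; print(nm,len(q),q.min(0).round(3),q.max(0).round(3))
s=P[(P[...,2]>.12)&(P[...,0]>.75)&(abs(P[...,1])<.3)]; print('shelf',np.nanpercentile(s,[1,50,99],axis=0).round(3))
print(R.from_rotvec(arm.observe()['ee_rot']).as_matrix().round(3))
```

```text
blue 505 slope,x0 [-0.00395574  0.64363155]
  post 39 [ 0.6426 -0.0241  0.1482] [ 0.635 -0.031  0.142] [ 0.651 -0.018  0.154]
  post 40 [ 0.6443 -0.3037  0.148 ] [ 0.634 -0.312  0.142] [ 0.654 -0.296  0.152]
yellow 477 slope,x0 [-0.01043973  0.63801631]
  post 45 [0.6342 0.3212 0.1478] [0.625 0.314 0.143] [0.645 0.329 0.152]
  post 47 [0.6372 0.0421 0.1473] [0.628 0.035 0.14 ] [0.647 0.051 0.154]
grey (((484.03271484375, -400.6743469238281), 52.61899185180664), 138)
green (((456.3675842285156, 396.66595458984375), 51.66850662231445), 132)
white top 195 [0.4595 0.3946 0.1809] [0.444 0.382 0.141] [0.475 0.416 0.197]
white scene 334 [0.4691 0.3982 0.1747] [0.445 0.385 0.14 ] [0.479 0.415 0.199]
amber top 199 [ 0.48   -0.3961  0.1811] [ 0.462 -0.416  0.14 ] [ 0.496 -0.384  0.198]
amber scene 281 [ 0.4883 -0.3961  0.1731] [ 0.468 -0.415  0.14 ] [ 0.5   -0.381  0.196]
pot 1468 [ 0.567 -0.59   0.03 ] [ 0.735 -0.405  0.193]
jar 282 [0.416 0.127 0.031] [0.467 0.175 0.082]
tape 581 [0.578 0.437 0.03 ] [0.681 0.539 0.058]
shelf [[ 0.874 -0.294  0.167]
 [ 0.91  -0.002  0.21 ]
 [ 0.963  0.294  0.232]]
[[-0.973  0.231 -0.   ]
 [ 0.231  0.973 -0.001]
 [-0.    -0.001 -1.   ]]
```

```bash
cat >> h.py <<'E'
def plan(*wps):
    o=arm.observe(); M=R.from_rotvec(o['ee_rot']).as_matrix(); p=o['position']; th=np.arctan2(M[1,1],M[0,1])
    print('t',round(o['clock'],2),'p',p.round(4),'th',round(np.degrees(th),1),'w',round(o['width']*91.8,1),'q7',o['joints'][6].round(2))
    for w in wps:
        d=M.T@(np.array(w[:3])-p); s=(th-np.radians(w[3])+np.pi/2)%np.pi-np.pi/2
        print(w,'->',[*d.round(3).tolist(),round(float(s),3)],'dist',round(float(np.linalg.norm(d)),3))
E
python3 - <<'E'
from h import *
plan((.509,.253,.25,33),(.509,.253,.098,33))
E
```

```text
t 0.1 p [0.1442 0.6077 0.237 ] th 76.7 w 91.8 q7 -0.08
(0.509, 0.253, 0.25, 33) -> [-0.437, -0.261, -0.013, 0.762] dist 0.509
(0.509, 0.253, 0.098, 33) -> [-0.437, -0.261, 0.139, 0.762] dist 0.528
```

>>> jog_arm(moves=[[-0.04, -0.02, -0.013, 0.06], [-0.08, -0.05, -0.013, 0.15], [-0.13, -0.08, -0.013, 0.23], [-0.18, -0.11, -0.013, 0.31], [-0.23, -0.14, -0.013, 0.4], [-0.28, -0.17, -0.013, 0.5], [-0.33, -0.2, -0.013, 0.6], [-0.38, -0.23, -0.013, 0.68], [-0.42, -0.25, -0.013, 0.74], [-0.437, -0.261, -0.013, 0.762], [-0.437, -0.261, -0.013, 0.762], [-0.437, -0.261, -0.013, 0.762]], hand=0.09, newtons=25)

```text
clock: 1.6
position: [0.5078, 0.255, 0.2504]
ee_rot: [-1.494, -2.762, 0.0]
force: [-0.4, 0.5, -0.3]
width: 0.985
gripper_force: 0.0
```

Run:
```python
from h import *
im=grab('top'); guides(im); grab('scene')
plan((.509,.253,.25,33),(.509,.253,.098,33))
```

```text
blue [303. 238.] 261 [0.509 0.052 0.082] 0.118 (array([506.9,  53.3]), array([35.1, 13.5]), 89.0, 0.116, 58)
blue [341. 261.] 268 [ 0.443 -0.054  0.082] 0.118 (array([441.9, -55.6]), array([12.2, 36.7]), 39.5, 0.117, 52)
blue [414. 267.] 266 [ 0.424 -0.253  0.081] 0.118 (array([ 421.9, -252.9]), array([40.6, 13. ]), 83.3, 0.116, 57)
yellow [235. 235.] 133 [0.52  0.24  0.079] 0.12 (array([514.2, 244.6]), array([14.7, 18.1]), 26.2, 0.116, 37)
yellow [377. 238.] 266 [ 0.504 -0.152  0.081] 0.116 (array([ 503.1, -152.9]), array([11.9, 39.7]), 32.6, 0.117, 36)
t 1.7 p [0.5079 0.255  0.2506] th 33.2 w 90.0 q7 0.15
(0.509, 0.253, 0.25, 33) -> [-0.002, -0.0, 0.001, 0.003] dist 0.002
(0.509, 0.253, 0.098, 33) -> [-0.002, -0.0, 0.153, 0.003] dist 0.153
```

>>> jog_arm(moves=[[-0.002, 0, 0.03, 0], [-0.002, 0, 0.07, 0], [-0.002, 0, 0.11, 0], [-0.002, 0, 0.14, 0], [-0.002, 0, 0.152, 0], [-0.002, 0, 0.152, 0]])

```text
clock: 2.45
position: [0.5098, 0.2522, 0.0986]
ee_rot: [-1.497, -2.761, 0.001]
force: [0.2, -0.1, 0.6]
width: 0.981
gripper_force: 0.0
```

>>> jog_arm(moves=[[0, 0, 0, 0], [0, 0, 0, 0], [0, 0, 0, 0], [0, 0, 0, 0], [0, 0, 0, 0]], hand=0.0, newtons=25)

```text
clock: 3.08
position: [0.5103, 0.2516, 0.0988]
ee_rot: [1.499, 2.761, 0.0]
force: [-0.6, -0.0, -0.2]
width: 0.483
gripper_force: 0.0
```

Run:
```python
from h import *
plan((.509,.253,.26,33),(.635,.243,.26,.6),(.635,.243,.162,.6))
```

```text
t 3.08 p [0.5103 0.2516 0.0988] th 33.0 w 44.4 q7 0.22
(0.509, 0.253, 0.26, 33) -> [0.002, -0.0, -0.161, -0.0] dist 0.161
(0.635, 0.243, 0.26, 0.6) -> [-0.075, 0.1, -0.161, 0.565] dist 0.204
(0.635, 0.243, 0.162, 0.6) -> [-0.075, 0.1, -0.063, 0.565] dist 0.14
```

>>> jog_arm(moves=[[0, 0, 0, 0], [0, 0, 0, 0], [0, 0, 0, 0], [0, 0, 0, 0], [0, 0, 0, 0]])

```text
clock: 3.7
position: [0.5101, 0.2516, 0.0986]
ee_rot: [-1.499, -2.761, 0.001]
force: [0.2, 0.1, -2.4]
width: 0.174
gripper_force: 25.0
```

>>> jog_arm(moves=[[0, 0, -0.01, 0], [0, 0, -0.04, 0], [0, 0, -0.08, 0], [0, 0, -0.12, 0], [0, 0, -0.15, 0], [-0.01, 0.01, -0.165, 0.1], [-0.02, 0.03, -0.165, 0.2], [-0.04, 0.05, -0.165, 0.35], [-0.06, 0.08, -0.165, 0.5], [-0.075, 0.1, -0.165, 0.565], [-0.075, 0.1, -0.165, 0.565], [-0.075, 0.1, -0.165, 0.565]])

```text
clock: 5.2
position: [0.6343, 0.2433, 0.2639]
ee_rot: [-2.208, -2.234, 0.001]
force: [-0.4, -0.2, -0.8]
width: 0.174
gripper_force: 25.0
```

Run:
```python
from h import *
im=grab('scene'); save(im,'s1.png',(330,150,530,350),3)
plan((.635,.243,.164,.6))
```

```text
t 5.25 p [0.6342 0.2435 0.264 ] th 0.7 w 15.4 q7 -0.22
(0.635, 0.243, 0.164, 0.6) -> [-0.001, 0.001, 0.1, 0.002] dist 0.1
```

View pics/s1.png

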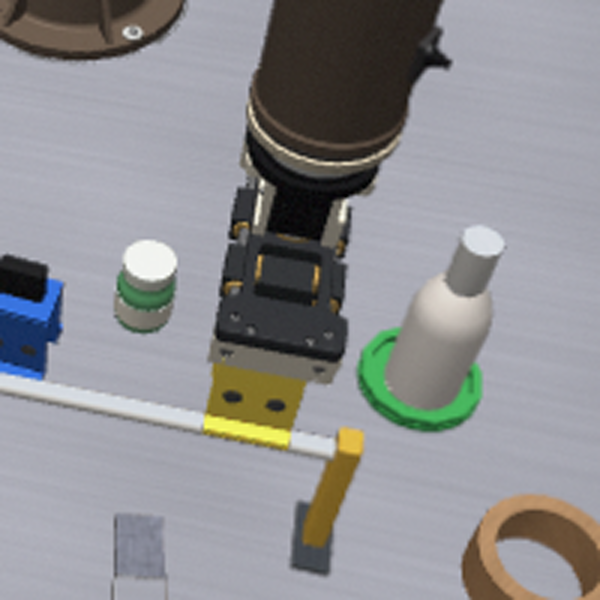

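The yellow guide is held above the yellow bar, its foot at (247,432) in the crop, and the post is at (348,445). I'll lower it.

>>> jog_arm(moves=[[-0.001, 0.001, 0.01, 0], [-0.001, 0.001, 0.03, 0], [-0.001, 0.001, 0.05, 0], [-0.001, 0.001, 0.07, 0], [-0.001, 0.001, 0.085, 0], [-0.001, 0.001, 0.095, 0], [-0.001, 0.001, 0.1, 0], [-0.001, 0.001, 0.1, 0]])

```text
clock: 6.25
position: [0.636, 0.2422, 0.1637]
ee_rot: [2.209, 2.234, 0.0]
force: [0.5, -0.6, -0.7]
width: 0.173
gripper_force: 25.0
```

>>> jog_arm(moves=[[0, 0, 0, 0], [0, 0, 0, 0], [0, 0, 0, 0], [0, 0, 0, 0]], hand=0.05)

```text
clock: 6.75
position: [0.6361, 0.2423, 0.1639]
ee_rot: [2.209, 2.234, 0.001]
force: [-0.2, -0.2, 0.6]
width: 0.531
gripper_force: 0.0
```

>>> jog_arm(moves=[[0, 0, -0.02, 0], [0, 0, -0.05, 0], [0, 0, -0.09, 0], [0, 0, -0.1, 0], [0, 0, -0.1, 0]])

```text
clock: 7.38
position: [0.6362, 0.2423, 0.2641]
ee_rot: [2.209, 2.233, 0.002]
force: [0.3, -0.2, -1.2]
width: 0.548
gripper_force: 0.0
```

Run:
```python
from h import *
im=grab('top'); guides(im); im=grab('scene');guides(im)
plan((.507,.053,.26,-1),(.507,.053,.098,-1),(.503,-.153,.26,32.6),(.503,-.153,.098,32.6))
```

```text
blue [303. 238.] 261 [0.508 0.052 0.082] 0.12 (array([507. ,  53.3]), array([35.1, 13.5]), 89.0, 0.115, 48)
blue [342. 261.] 270 [ 0.443 -0.054  0.082] 0.118 (array([441.9, -55.8]), array([11.9, 36.4]), 39.5, 0.117, 31)
blue [414. 267.] 264 [ 0.424 -0.253  0.081] 0.116 (array([ 421.9, -253. ]), array([40.6, 13. ]), 83.3, 0.116, 44)
yellow [236. 190.] 168 [0.637 0.227 0.136] 0.151 (array([621.2, 238.1]), array([24.3, 42.4]), 75.0, 0.175, 43)
yellow [236. 204.] 81 [0.607 0.239 0.07 ] 0.078 (array([622. , 244.5]), array([10.6, 40.8]), 35.4, 0.163, 18)
yellow [377. 238.] 264 [ 0.504 -0.152  0.081] 0.116 (array([ 503. , -152.8]), array([11.9, 39.6]), 32.6, 0.118, 19)
blue [236. 210.] 476 [ 0.436 -0.249  0.061] 0.098 (array([ 467.9, -205.6]), array([165.9,  36.2]), 49.2, 0.115, 202)
blue [303. 229.] 481 [ 0.457 -0.05   0.062] 0.1 (array([450.3, -53.2]), array([28.3, 42.7]), 37.0, 0.115, 117)
blue [336. 256.] 512 [0.525 0.056 0.064] 0.106 (array([517.4,  55.2]), array([41.5, 27.9]), 84.6, 0.115, 128)
blue [180. 258.] 208 [ 0.653 -0.301  0.101] 0.152 (array([ 636.5, -304. ]), array([41.5,  7.3]), 40.8, 0.107, 16)
blue [291. 282.] 248 [ 0.654 -0.023  0.099] 0.152 None
yellow [261. 239.] 485 [ 0.52  -0.147  0.064] 0.11 (array([ 511.9, -151.3]), array([29.3, 37.6]), 27.1, 0.115, 120)
yellow [407. 304.] 879 [0.656 0.246 0.114] 0.17 (array([667.9, 244.4]), array([38.7, 81.5]), 86.8, 0.173, 247)
t 7.47 p [0.6353 0.2422 0.2624] th 0.6 w 49.7 q7 -0.21
(0.507, 0.053, 0.26, -1) -> [-0.188, -0.13, 0.003, 0.028] dist 0.229
(0.507, 0.053, 0.098, -1) -> [-0.188, -0.13, 0.165, 0.028] dist 0.282
(0.503, -0.153, 0.26, 32.6) -> [-0.394, -0.137, 0.003, -0.558] dist 0.417
(0.503, -0.153, 0.098, 32.6) -> [-0.394, -0.136, 0.165, -0.558] dist 0.448
```

>>> jog_arm(moves=[[-0.02, -0.015, 0, 0], [-0.06, -0.04, 0, 0.01], [-0.1, -0.07, 0, 0.02], [-0.14, -0.1, 0, 0.028], [-0.175, -0.12, 0, 0.028], [-0.188, -0.13, 0.02, 0.028], [-0.188, -0.13, 0.06, 0.028], [-0.188, -0.13, 0.1, 0.028], [-0.188, -0.13, 0.14, 0.028], [-0.188, -0.13, 0.165, 0.028], [-0.188, -0.13, 0.165, 0.028], [-0.188, -0.13, 0.165, 0.028]])

```text
clock: 8.98
position: [0.5082, 0.0527, 0.0991]
ee_rot: [2.24, 2.202, -0.0]
force: [0.5, 0.3, 0.4]
width: 0.545
gripper_force: 0.0
```

>>> jog_arm(moves=[[0, 0, 0, 0], [0, 0, 0, 0], [0, 0, 0, 0], [0, 0, 0, 0], [0, 0, 0, 0], [0, 0, 0, 0]], hand=0.0)

```text
clock: 9.72
position: [0.5083, 0.0528, 0.0989]
ee_rot: [2.24, 2.202, 0.001]
force: [-0.9, -0.3, 4.3]
width: 0.177
gripper_force: 25.0
```

Run:
```python
from h import *
plan((.507,.053,.265,-1),(.6435,-.084,.265,.3),(.6435,-.084,.164,.3))
```

```text
t 9.72 p [0.5083 0.0528 0.0989] th -1.0 w 16.3 q7 0.09
(0.507, 0.053, 0.265, -1) -> [0.0, -0.001, -0.166, 0.0] dist 0.166
(0.6435, -0.084, 0.265, 0.3) -> [-0.134, 0.138, -0.166, -0.022] dist 0.254
(0.6435, -0.084, 0.164, 0.3) -> [-0.134, 0.138, -0.065, -0.022] dist 0.203
```

>>> jog_arm(moves=[[0, 0, -0.01, 0], [0, 0, -0.04, 0], [0, 0, -0.08, 0], [0, 0, -0.12, 0], [0, 0, -0.155, 0], [-0.015, 0.015, -0.168, 0], [-0.045, 0.045, -0.168, 0], [-0.075, 0.08, -0.168, -0.01], [-0.105, 0.11, -0.168, -0.02], [-0.127, 0.13, -0.168, -0.02], [-0.134, 0.138, -0.168, -0.022], [-0.134, 0.138, -0.168, -0.022], [-0.134, 0.138, -0.155, -0.022], [-0.134, 0.138, -0.13, -0.022], [-0.134, 0.138, -0.105, -0.022], [-0.134, 0.138, -0.085, -0.022], [-0.134, 0.138, -0.07, -0.022], [-0.134, 0.138, -0.065, -0.022], [-0.134, 0.138, -0.065, -0.022]])

```text
clock: 12.1
position: [0.6437, -0.0832, 0.1638]
ee_rot: [-2.216, -2.227, -0.0]
force: [-0.9, 1.6, -1.5]
width: 0.17
gripper_force: 25.0
```

>>> jog_arm(moves=[[0, 0, 0, 0], [0, 0, 0, 0], [0, 0, 0, 0], [0, 0, 0, 0]], hand=0.05)

```text
clock: 12.6
position: [0.6438, -0.0836, 0.1639]
ee_rot: [2.216, 2.227, 0.0]
force: [0.1, 2.2, -0.6]
width: 0.53
gripper_force: 0.0
```

>>> jog_arm(moves=[[0, 0, -0.02, 0], [0, 0, -0.05, 0], [0, 0, -0.09, 0], [0, 0, -0.1, 0], [0, 0, -0.1, 0]])

```text
clock: 13.22
position: [0.6439, -0.0835, 0.264]
ee_rot: [2.216, 2.226, 0.001]
force: [0.7, -0.5, -0.1]
width: 0.544
gripper_force: 0.0
```

Run:
```python
from h import *
im=grab('top'); guides(im); im=grab('scene');guides(im)
plan((.503,-.153,.26,32.6),(.503,-.153,.098,32.6))
```

```text
blue [414. 267.] 269 [ 0.423 -0.253  0.081] 0.117 (array([ 422.2, -253. ]), array([40.6, 13.5]), 83.3, 0.116, 68)
yellow [230. 191.] 281 [0.633 0.241 0.14 ] 0.179 (array([632. , 242.9]), array([39.3, 15.7]), 88.9, 0.178, 107)
yellow [235. 204.] 93 [0.607 0.243 0.071] 0.077 (array([628.6, 245.2]), array([39.4,  5.3]), 88.9, 0.167, 44)
yellow [377. 238.] 260 [ 0.504 -0.153  0.082] 0.117 (array([ 503.1, -153. ]), array([11.9, 39.7]), 32.6, 0.116, 70)
blue [229. 208.] 190 [ 0.441 -0.266  0.07 ] 0.088 (array([ 430.4, -249. ]), array([49.9, 27.9]), 78.1, 0.115, 113)
blue [314. 236.] 492 [ 0.475 -0.016  0.063] 0.101 (array([467.6, -19.2]), array([28.3, 42. ]), 38.8, 0.114, 121)
blue [180. 258.] 205 [ 0.654 -0.301  0.102] 0.151 (array([ 638.5, -301.8]), array([44.6,  8.7]), 38.6, 0.109, 19)
blue [267. 277.] 819 [ 0.663 -0.079  0.113] 0.167 (array([666.6, -51.3]), array([95. , 82.3]), 19.2, 0.173, 255)
blue [291. 282.] 240 [ 0.654 -0.023  0.1  ] 0.152 None
yellow [265. 242.] 225 [ 0.52  -0.136  0.055] 0.182 (array([651.8, -80.1]), array([36.4, 45.9]), 0.5, 0.174, 232)
yellow [407. 304.] 876 [0.656 0.246 0.115] 0.169 (array([667.5, 245.3]), array([39.1, 80.9]), 88.4, 0.173, 246)
yellow [446. 297.] 60 [0.639 0.323 0.149] 0.153 None
t 13.32 p [ 0.6432 -0.0832  0.2624] th 0.3 w 50.0 q7 0.31
(0.503, -0.153, 0.26, 32.6) -> [-0.069, -0.14, 0.003, -0.564] dist 0.157
(0.503, -0.153, 0.098, 32.6) -> [-0.069, -0.14, 0.165, -0.564] dist 0.227
```

Blue2 was knocked: in the scene view it went from (303,229) to (314,236). I'll re-measure it before grasping. Yellow2 has not moved, so I pick it next.

>>> jog_arm(moves=[[-0.01, -0.02, 0, -0.1], [-0.03, -0.06, 0, -0.25], [-0.05, -0.1, 0, -0.4], [-0.065, -0.13, 0, -0.53], [-0.069, -0.14, 0.01, -0.564], [-0.069, -0.14, 0.05, -0.564], [-0.069, -0.14, 0.1, -0.564], [-0.069, -0.14, 0.14, -0.564], [-0.069, -0.14, 0.165, -0.564], [-0.069, -0.14, 0.165, -0.564], [-0.069, -0.14, 0.165, -0.564]])

```text
clock: 14.7
position: [0.5042, -0.1534, 0.0991]
ee_rot: [1.509, 2.755, -0.0]
force: [0.9, 0.3, 0.8]
width: 0.542
gripper_force: 0.0
```

>>> jog_arm(moves=[[0, 0, 0, 0], [0, 0, 0, 0], [0, 0, 0, 0], [0, 0, 0, 0], [0, 0, 0, 0], [0, 0, 0, 0]], hand=0.0)

```text
clock: 15.45
position: [0.504, -0.1532, 0.0987]
ee_rot: [-1.509, -2.755, 0.0]
force: [-0.2, 0.0, -0.9]
width: 0.172
gripper_force: 25.0
```

Run:
```python
from h import *
plan((.503,-.153,.265,32.6),(.5,.12,.265,.6),(.636,.12,.265,.6),(.636,.12,.164,.6))
```

```text
t 15.45 p [ 0.504  -0.1532  0.0987] th 32.6 w 15.8 q7 1.05
(0.503, -0.153, 0.265, 32.6) -> [0.001, -0.001, -0.166, -0.0] dist 0.166
(0.5, 0.12, 0.265, 0.6) -> [0.232, 0.144, -0.166, 0.558] dist 0.32
(0.636, 0.12, 0.265, 0.6) -> [0.159, 0.258, -0.166, 0.558] dist 0.346
(0.636, 0.12, 0.164, 0.6) -> [0.159, 0.258, -0.065, 0.558] dist 0.31
```

>>> jog_arm(moves=[[0, 0, -0.01, 0], [0, 0, -0.04, 0], [0, 0, -0.08, 0], [0, 0, -0.12, 0], [0, 0, -0.155, 0], [0.02, 0.01, -0.17, 0.05], [0.05, 0.03, -0.17, 0.13], [0.09, 0.055, -0.17, 0.22], [0.13, 0.08, -0.17, 0.32], [0.17, 0.105, -0.17, 0.42], [0.21, 0.13, -0.17, 0.52], [0.22, 0.15, -0.17, 0.558], [0.21, 0.18, -0.17, 0.558], [0.19, 0.21, -0.17, 0.558], [0.17, 0.24, -0.17, 0.558], [0.16, 0.255, -0.17, 0.558], [0.159, 0.258, -0.17, 0.558], [0.159, 0.258, -0.17, 0.558]])

```text
clock: 17.7
position: [0.6353, 0.1198, 0.2689]
ee_rot: [-2.209, -2.233, 0.0]
force: [-0.0, 0.8, -1.3]
width: 0.176
gripper_force: 25.0
```

Run:
```python
from h import *
plan((.636,.12,.164,.6))
im=grab('scene');guides(im)
```

```text
t 17.7 p [0.6353 0.1198 0.2689] th 0.6 w 16.1 q7 -0.06
(0.636, 0.12, 0.164, 0.6) -> [0.0, 0.001, 0.105, 0.0] dist 0.105
blue [236. 210.] 480 [ 0.436 -0.249  0.061] 0.098 (array([ 429.8, -250.1]), array([47.1, 27.5]), 83.5, 0.115, 113)
blue [314. 236.] 491 [ 0.475 -0.016  0.062] 0.099 (array([468. , -18.6]), array([28.4, 42.9]), 38.8, 0.115, 122)
blue [180. 258.] 204 [ 0.653 -0.301  0.102] 0.151 (array([ 638.7, -302. ]), array([41.4,  8.8]), 40.1, 0.11, 21)
blue [267. 277.] 823 [ 0.663 -0.079  0.113] 0.167 (array([667. , -51.3]), array([92.9, 82.5]), 19.2, 0.171, 253)
blue [291. 282.] 240 [ 0.654 -0.023  0.1  ] 0.153 (array([654.2, -14.1]), array([27.9,  2.3]), 16.2, 0.126, 16)
yellow [352. 277.] 309 [0.663 0.119 0.184] 0.2 None
yellow [407. 304.] 878 [0.657 0.246 0.114] 0.169 (array([668.9, 244.2]), array([38.6, 82.3]), 86.6, 0.174, 246)
```

>>> jog_arm(moves=[[0, 0.001, 0.015, 0], [0, 0.001, 0.035, 0], [0, 0.001, 0.055, 0], [0, 0.001, 0.075, 0], [0, 0.001, 0.09, 0], [0, 0.001, 0.1, 0], [0, 0.001, 0.105, 0], [0, 0.001, 0.105, 0]])

```text
clock: 18.75
position: [0.6368, 0.1197, 0.1637]
ee_rot: [2.209, 2.233, 0.0]
force: [-0.4, -0.1, -1.3]
width: 0.17
gripper_force: 25.0
```

>>> jog_arm(moves=[[0, 0, 0, 0], [0, 0, 0, 0], [0, 0, 0, 0], [0, 0, 0, 0]], hand=0.05)

```text
clock: 19.25
position: [0.6369, 0.1198, 0.1639]
ee_rot: [2.209, 2.234, 0.0]
force: [-0.2, -0.3, -0.9]
width: 0.529
gripper_force: 0.0
```

>>> jog_arm(moves=[[0, 0, -0.02, 0], [0, 0, -0.05, 0], [0, 0, -0.09, 0], [0, 0, -0.1, 0], [0, 0, -0.1, 0]])

```text
clock: 19.88
position: [0.637, 0.1198, 0.264]
ee_rot: [2.209, 2.233, 0.002]
force: [-0.5, 0.3, 0.3]
width: 0.544
gripper_force: 0.0
```

Run:
```python
from h import *
im=grab('top'); guides(im); grab('scene')
plan((.461,-.021,.26,39),(.461,-.021,.098,39))
```

```text
blue [351. 185.] 275 [ 0.641 -0.082  0.146] 0.185 (array([630.4, -63.1]), array([85.3, 39.3]), 88.9, 0.175, 86)
blue [350. 199.] 95 [ 0.617 -0.081  0.07 ] 0.077 (array([627. , -63.6]), array([86.6, 26.5]), 88.9, 0.157, 50)
blue [329. 255.] 270 [ 0.46  -0.02   0.082] 0.119 (array([458.8, -21.2]), array([12.7, 36.8]), 38.8, 0.117, 46)
blue [414. 267.] 264 [ 0.424 -0.253  0.081] 0.116 (array([ 422. , -252.9]), array([40.7, 13. ]), 82.7, 0.116, 46)
yellow [285. 187.] 99 [0.64  0.096 0.137] 0.181 None
t 19.98 p [0.6361 0.1198 0.2625] th 0.6 w 49.8 q7 -0.06
(0.461, -0.021, 0.26, 39) -> [-0.139, -0.177, 0.003, -0.67] dist 0.225
(0.461, -0.021, 0.098, 39) -> [-0.139, -0.176, 0.165, -0.67] dist 0.278
```

>>> jog_arm(moves=[[-0.01, -0.02, 0, -0.08], [-0.035, -0.05, 0, -0.2], [-0.065, -0.09, 0, -0.35], [-0.1, -0.13, 0, -0.5], [-0.13, -0.165, 0, -0.63], [-0.139, -0.178, 0.01, -0.67], [-0.139, -0.178, 0.05, -0.67], [-0.139, -0.178, 0.1, -0.67], [-0.139, -0.178, 0.14, -0.67], [-0.139, -0.178, 0.165, -0.67], [-0.139, -0.178, 0.165, -0.67], [-0.139, -0.178, 0.165, -0.67]])

```text
clock: 21.48
position: [0.4604, -0.0213, 0.0991]
ee_rot: [-1.352, -2.836, 0.0]
force: [-0.6, -0.3, 0.2]
width: 0.543
gripper_force: 0.0
```

>>> jog_arm(moves=[[0, 0, 0, 0], [0, 0, 0, 0], [0, 0, 0, 0], [0, 0, 0, 0], [0, 0, 0, 0], [0, 0, 0, 0]], hand=0.0)

```text
clock: 22.22
position: [0.4603, -0.0212, 0.0987]
ee_rot: [-1.352, -2.836, 0.0]
force: [-0.8, 0.3, 0.5]
width: 0.171
gripper_force: 25.0
```

Run:
```python
from h import *
plan((.459,-.021,.265,38.8),(.5,-.164,.265,.3),(.644,-.164,.265,.3),(.644,-.164,.164,.3))
im=grab('scene'); guides(im)
```

```text
t 22.23 p [ 0.4603 -0.0212  0.0987] th 39.0 w 15.7 q7 0.82
(0.459, -0.021, 0.265, 38.8) -> [0.001, -0.001, -0.166, 0.004] dist 0.166
(0.5, -0.164, 0.265, 0.3) -> [-0.136, -0.059, -0.166, 0.676] dist 0.223
(0.644, -0.164, 0.265, 0.3) -> [-0.227, 0.053, -0.166, 0.676] dist 0.286
(0.644, -0.164, 0.164, 0.3) -> [-0.227, 0.053, -0.065, 0.676] dist 0.242
blue [236. 210.] 477 [ 0.436 -0.249  0.061] 0.099 (array([ 429.7, -250.9]), array([45.5, 27.1]), 82.6, 0.115, 108)
blue [312. 239.] 369 [ 0.478 -0.021  0.056] 0.1 (array([536.6,  16.2]), array([62.2, 85. ]), 14.4, 0.196, 458)
blue [180. 258.] 200 [ 0.653 -0.302  0.101] 0.151 (array([ 638.3, -302.9]), array([41.4,  8. ]), 40.1, 0.109, 20)
blue [267. 277.] 823 [ 0.663 -0.079  0.113] 0.168 (array([666.4, -51.8]), array([89.1, 84.5]), 17.3, 0.171, 248)
blue [291. 282.] 240 [ 0.654 -0.023  0.099] 0.152 (array([655.9, -13.4]), array([30.5,  2.3]), 16.2, 0.13, 17)
yellow [351. 293.] 820 [0.658 0.12  0.115] 0.177 (array([667.7, 120.6]), array([81.1, 37.7]), 3.1, 0.173, 233)
yellow [407. 304.] 881 [0.657 0.246 0.115] 0.168 (array([668.2, 244.3]), array([38.7, 82.4]), 86.6, 0.173, 250)
```

>>> jog_arm(moves=[[0, 0, -0.01, 0], [0, 0, -0.04, 0], [0, 0, -0.08, 0], [0, 0, -0.12, 0], [0, 0, -0.155, 0.03], [-0.02, -0.01, -0.17, 0.12], [-0.05, -0.02, -0.17, 0.25], [-0.09, -0.035, -0.17, 0.4], [-0.125, -0.05, -0.17, 0.55], [-0.145, -0.05, -0.17, 0.676], [-0.165, -0.03, -0.17, 0.676], [-0.185, 0, -0.17, 0.676], [-0.21, 0.03, -0.17, 0.676], [-0.222, 0.047, -0.17, 0.676], [-0.227, 0.053, -0.17, 0.676], [-0.227, 0.053, -0.17, 0.676]])

```text
clock: 24.28
position: [0.644, -0.1644, 0.2688]
ee_rot: [-2.216, -2.226, 0.001]
force: [-0.2, -0.8, -1.6]
width: 0.176
gripper_force: 25.0
```

Run:
```python
from h import *
plan((.644,-.164,.164,.3))
```

```text
t 24.27 p [ 0.644  -0.1644  0.2688] th 0.3 w 16.1 q7 0.42
(0.644, -0.164, 0.164, 0.3) -> [0.0, 0.0, 0.105, -0.001] dist 0.105
```

>>> jog_arm(moves=[[0, 0, 0.015, 0], [0, 0, 0.035, 0], [0, 0, 0.055, 0], [0, 0, 0.075, 0], [0, 0, 0.09, 0], [0, 0, 0.1, 0], [0, 0, 0.105, 0], [0, 0, 0.105, 0]])

```text
clock: 25.28
position: [0.6444, -0.1642, 0.1637]
ee_rot: [-2.216, -2.227, 0.0]
force: [-0.4, 0.5, -1.6]
width: 0.173
gripper_force: 25.0
```

>>> jog_arm(moves=[[0, 0, 0, 0], [0, 0, 0, 0], [0, 0, 0, 0], [0, 0, 0, 0]], hand=0.05)

```text
clock: 25.78
position: [0.6445, -0.1642, 0.1639]
ee_rot: [2.216, 2.227, 0.0]
force: [-0.2, 0.2, -0.3]
width: 0.529
gripper_force: 0.0
```

>>> jog_arm(moves=[[0, 0, -0.02, 0], [0, 0, -0.05, 0], [0, 0, -0.09, 0], [0, 0, -0.1, 0], [0, 0, -0.1, 0]])

```text
clock: 26.4
position: [0.6446, -0.1642, 0.2641]
ee_rot: [2.215, 2.226, 0.001]
force: [-0.2, 0.7, -0.1]
width: 0.545
gripper_force: 0.0
```

Run:
```python
from h import *
im=grab('top'); guides(im); im=grab('scene');guides(im)
plan((.422,-.253,.26,-7),(.422,-.253,.098,-7))
```

```text
blue [349. 185.] 226 [ 0.643 -0.077  0.147] 0.184 (array([630. , -60.5]), array([80.1, 39.2]), 88.9, 0.177, 124)
blue [346. 199.] 68 [ 0.616 -0.072  0.07 ] 0.075 (array([631.8, -60.7]), array([80.5, 27.1]), 88.9, 0.129, 57)
blue [414. 267.] 274 [ 0.423 -0.253  0.081] 0.118 (array([ 421.2, -252.8]), array([39.9, 13.3]), 88.2, 0.117, 78)
yellow [277. 190.] 267 [0.634 0.117 0.143] 0.184 (array([622.8, 114.3]), array([41.8, 39.2]), 88.9, 0.179, 97)
yellow [230. 191.] 285 [0.633 0.242 0.141] 0.183 (array([632., 243.]), array([39.3, 15.7]), 88.9, 0.178, 106)
yellow [279. 203.] 98 [0.609 0.118 0.07 ] 0.075 (array([625.8, 110.9]), array([49.7, 21.8]), 55.2, 0.165, 33)
yellow [235. 204.] 93 [0.607 0.243 0.071] 0.078 (array([628.6, 245.1]), array([39.4,  5.3]), 88.9, 0.168, 43)
blue [241. 211.] 250 [ 0.431 -0.235  0.057] 0.099 None
blue [180. 258.] 208 [ 0.653 -0.301  0.102] 0.153 None
blue [251. 274.] 1621 [ 0.663 -0.118  0.113] 0.174 (array([674., -91.]), array([ 81.1, 184.2]), 1.0, 0.172, 469)
blue [291. 282.] 249 [ 0.654 -0.023  0.099] 0.153 None
yellow [351. 293.] 822 [0.658 0.12  0.115] 0.179 (array([667.6, 120.5]), array([81.5, 37.7]), 3.1, 0.173, 235)
yellow [407. 304.] 877 [0.657 0.246 0.114] 0.17 (array([667.6, 245.3]), array([39.1, 80.9]), 88.4, 0.173, 249)
t 26.5 p [ 0.6439 -0.1638  0.2624] th 0.3 w 50.1 q7 0.43
(0.422, -0.253, 0.26, -7) -> [-0.088, -0.222, 0.003, 0.127] dist 0.239
(0.422, -0.253, 0.098, -7) -> [-0.088, -0.222, 0.165, 0.127] dist 0.29
```

>>> jog_arm(moves=[[-0.008, -0.02, 0, 0.01], [-0.025, -0.06, 0, 0.03], [-0.045, -0.11, 0, 0.05], [-0.065, -0.16, 0, 0.07], [-0.08, -0.205, 0, 0.09], [-0.088, -0.222, 0.01, 0.1], [-0.088, -0.222, 0.05, 0.1], [-0.088, -0.222, 0.1, 0.1], [-0.088, -0.222, 0.14, 0.1], [-0.088, -0.222, 0.165, 0.1], [-0.088, -0.222, 0.165, 0.1], [-0.088, -0.222, 0.165, 0.1]])

```text
clock: 28.0
position: [0.4228, -0.2535, 0.0991]
ee_rot: [2.325, 2.113, -0.0]
force: [0.0, 0.0, 0.4]
width: 0.547
gripper_force: 0.0
```

>>> jog_arm(moves=[[0, 0, 0, 0], [0, 0, 0, 0], [0, 0, 0, 0], [0, 0, 0, 0], [0, 0, 0, 0], [0, 0, 0, 0]], hand=0.0)

```text
clock: 28.75
position: [0.4228, -0.2532, 0.0988]
ee_rot: [-2.324, -2.113, -0.0]
force: [-1.6, -0.6, 3.1]
width: 0.174
gripper_force: 25.0
```

Run:
```python
from h import *
plan((.422,-.253,.265,-6),(.644,-.244,.265,.3),(.644,-.244,.164,.3))
```

```text
t 28.75 p [ 0.4228 -0.2532  0.0988] th -5.4 w 16.0 q7 0.71
(0.422, -0.253, 0.265, -6) -> [0.0, -0.001, -0.166, 0.01] dist 0.166
(0.644, -0.244, 0.265, 0.3) -> [0.03, 0.219, -0.166, -0.1] dist 0.277
(0.644, -0.244, 0.164, 0.3) -> [0.03, 0.219, -0.065, -0.1] dist 0.231
```

>>> jog_arm(moves=[[0, 0, -0.01, 0], [0, 0, -0.04, 0], [0, 0, -0.08, 0], [0, 0, -0.12, 0], [0, 0, -0.155, 0], [0, 0.015, -0.17, 0], [0.005, 0.05, -0.17, -0.02], [0.01, 0.085, -0.17, -0.04], [0.015, 0.12, -0.17, -0.06], [0.02, 0.155, -0.17, -0.08], [0.025, 0.185, -0.17, -0.1], [0.03, 0.21, -0.17, -0.1], [0.03, 0.219, -0.17, -0.1], [0.03, 0.219, -0.17, -0.1]])

```text
clock: 30.5
position: [0.6433, -0.2446, 0.2686]
ee_rot: [-2.216, -2.226, 0.002]
force: [0.1, -0.4, -1.9]
width: 0.177
gripper_force: 25.0
```

Run:
```python
from h import *
plan((.644,-.244,.164,.3))
```

```text
t 30.5 p [ 0.6433 -0.2446  0.2686] th 0.3 w 16.3 q7 0.56
(0.644, -0.244, 0.164, 0.3) -> [0.001, 0.001, 0.105, -0.001] dist 0.105
```

>>> jog_arm(moves=[[0, 0.001, 0.015, 0], [0, 0.001, 0.035, 0], [0, 0.001, 0.055, 0], [0, 0.001, 0.075, 0], [0, 0.001, 0.09, 0], [0, 0.001, 0.1, 0], [0, 0.001, 0.105, 0], [0, 0.001, 0.105, 0]])

```text
clock: 31.5
position: [0.6447, -0.2443, 0.1638]
ee_rot: [2.216, 2.227, 0.0]
force: [-0.1, -0.1, -0.6]
width: 0.171
gripper_force: 25.0
```

>>> jog_arm(moves=[[0, 0, 0, 0], [0, 0, 0, 0], [0, 0, 0, 0], [0, 0, 0, 0]], hand=0.05)

```text
clock: 32.0
position: [0.6448, -0.2442, 0.1639]
ee_rot: [2.216, 2.227, 0.0]
force: [-0.5, 0.2, -0.6]
width: 0.528
gripper_force: 0.0
```

>>> jog_arm(moves=[[0, 0, -0.02, 0], [0, 0, -0.05, 0], [0, 0, -0.09, 0], [0, 0, -0.1, 0], [0, 0, -0.1, 0]])

```text
clock: 32.62
position: [0.645, -0.2445, 0.2651]
ee_rot: [2.215, 2.226, 0.002]
force: [-0.1, 0.5, -0.6]
width: 0.542
gripper_force: 0.0
```

Run:
```python
from h import *
im=grab('scene');save(im,'s2.png')
plan((.484,-.4,.27,0),(.484,-.4,.16,0))
for n in('top','scene'):
  i2=grab(n);Q=cloud(i2)
  for y in(.4,-.4):
    mm=(Q[...,2]>.16)&(Q[...,2]<.2)&(abs(Q[...,0]-.47)<.06)&(abs(Q[...,1]-y)<.06); q=Q[mm]; print(n,len(q),q.mean(0).round(4) if len(q) else 0,np.nanpercentile(q,[2,98],axis=0).round(3) if len(q) else 0)
```

```text
t 32.67 p [ 0.6446 -0.2441  0.2638] th 0.3 w 50.0 q7 0.56
(0.484, -0.4, 0.27, 0) -> [-0.155, -0.161, -0.006, 0.005] dist 0.224
(0.484, -0.4, 0.16, 0) -> [-0.155, -0.161, 0.104, 0.005] dist 0.247
top 162 [0.4593 0.396  0.1871] [[0.445 0.383 0.162]
 [0.473 0.412 0.196]]
top 168 [ 0.4803 -0.3974  0.187 ] [[ 0.466 -0.414  0.162]
 [ 0.495 -0.385  0.196]]
scene 246 [0.4679 0.3987 0.1837] [[0.45  0.385 0.162]
 [0.478 0.414 0.195]]
scene 32 [ 0.4919 -0.4081  0.1872] [[ 0.479 -0.416  0.171]
 [ 0.497 -0.402  0.195]]
```

View pics/s2.png

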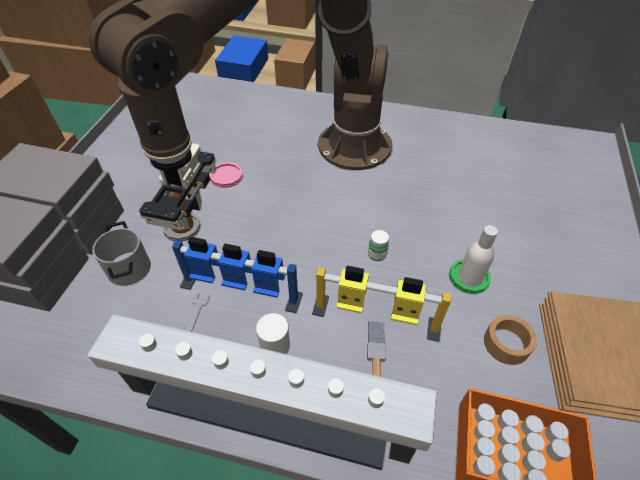

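All five guides hang on the right rails: blue at (200,262), (234,266), (267,272) and yellow at (352,288), (409,300). Next the bottles, amber first. I'll park it on the clear table at about (0.45, -0.12).

>>> jog_arm(moves=[[-0.01, -0.01, -0.006, 0.005], [-0.035, -0.035, -0.006, 0.005], [-0.07, -0.075, -0.006, 0.005], [-0.11, -0.115, -0.006, 0.005], [-0.14, -0.15, -0.006, 0.005], [-0.154, -0.162, -0.006, 0.005], [-0.154, -0.162, -0.006, 0.005], [-0.154, -0.162, 0.02, 0.005], [-0.154, -0.162, 0.055, 0.005], [-0.154, -0.162, 0.085, 0.005], [-0.154, -0.162, 0.104, 0.005], [-0.154, -0.162, 0.104, 0.005]], hand=0.08, newtons=30)

```text
clock: 34.28
position: [0.4839, -0.3976, 0.1584]
ee_rot: [-2.218, -2.221, 0.0]
force: [0.2, -0.1, -0.5]
width: 0.87
gripper_force: 0.0
```

>>> jog_arm(moves=[[0, 0, 0, 0], [0, 0, 0, 0], [0, 0, 0, 0], [0, 0, 0, 0], [0, 0, 0, 0], [0, 0, 0, 0], [0, 0, 0, 0]], hand=0.0)

```text
clock: 35.15
position: [0.4833, -0.399, 0.1596]
ee_rot: [-2.221, -2.221, 0.0]
force: [-0.4, -0.7, -0.3]
width: 0.346
gripper_force: 30.0
```

Run:
```python
from h import *
plan((.45,-.12,.26,0),(.45,-.12,.155,0))
```

```text
t 35.15 p [ 0.4833 -0.399   0.1596] th -0.0 w 31.8 q7 0.94
(0.45, -0.12, 0.26, 0) -> [0.279, -0.033, -0.1, -0.0] dist 0.298
(0.45, -0.12, 0.155, 0) -> [0.279, -0.033, 0.005, -0.0] dist 0.281
```

>>> jog_arm(moves=[[0, 0, -0.008, 0], [0, 0, -0.022, 0], [0, 0, -0.04, 0], [0.005, 0, -0.055, 0], [0.02, -0.002, -0.06, 0], [0.045, -0.005, -0.06, 0], [0.075, -0.009, -0.06, 0], [0.11, -0.013, -0.06, 0], [0.145, -0.017, -0.06, 0], [0.18, -0.021, -0.06, 0], [0.21, -0.025, -0.06, 0], [0.24, -0.028, -0.06, 0], [0.26, -0.031, -0.06, 0], [0.273, -0.033, -0.06, 0], [0.279, -0.033, -0.06, 0], [0.279, -0.033, -0.05, 0], [0.279, -0.033, -0.035, 0], [0.279, -0.033, -0.02, 0], [0.279, -0.033, -0.01, 0], [0.279, -0.033, -0.01, 0]])

```text
clock: 37.65
position: [0.4498, -0.1202, 0.1687]
ee_rot: [-2.221, -2.22, 0.003]
force: [-0.7, -0.3, -3.3]
width: 0.341
gripper_force: 30.0
```

Run:
```python
from h import *
plan((.45,-.12,.155,0)); print(arm.observe()['force'])
im=grab('scene'); save(im,'s3.png',(180,90,420,310),2.5)
```

```text
t 37.65 p [ 0.4498 -0.1202  0.1687] th -0.0 w 31.3 q7 0.38
(0.45, -0.12, 0.155, 0) -> [0.0, 0.0, 0.014, -0.001] dist 0.014
[-0.65282014 -0.30108495 -3.27248457]
```

View pics/s3.png

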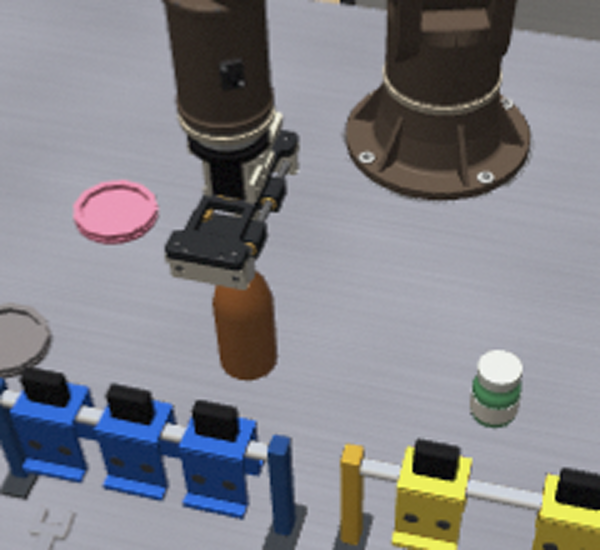

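The amber bottle hangs upright in the gripper at (246,325) in the crop. I'll lower it about 14 mm.

>>> jog_arm(moves=[[0, 0, 0.005, 0], [0, 0, 0.01, 0], [0, 0, 0.013, 0], [0, 0, 0.014, 0], [0, 0, 0.0145, 0], [0, 0, 0.015, 0], [0, 0, 0.015, 0]])

```text
clock: 38.58
position: [0.4505, -0.12, 0.1548]
ee_rot: [2.222, 2.221, 0.0]
force: [0.0, 0.1, -2.2]
width: 0.345
gripper_force: 30.0
```

Run:
```python
from h import *
plan((.45,-.12,.1536,0)); print(arm.observe()['force'])
```

```text
t 38.58 p [ 0.4505 -0.12    0.1548] th -0.0 w 31.6 q7 0.4
(0.45, -0.12, 0.1536, 0) -> [0.0, -0.001, 0.001, -0.0] dist 0.001
[ 0.02528169  0.07996642 -2.22713615]
```

>>> jog_arm(moves=[[0, 0, 0.001, 0], [0, 0, 0.001, 0], [0, 0, 0.001, 0]])

```text
clock: 38.95
position: [0.4505, -0.12, 0.1537]
ee_rot: [2.222, 2.221, 0.0]
force: [0.8, 0.4, -2.5]
width: 0.339
gripper_force: 30.0
```

>>> jog_arm(moves=[[0, 0, 0, 0], [0, 0, 0, 0], [0, 0, 0, 0], [0, 0, 0, 0], [0, 0, 0, 0], [0, 0, 0, 0]], hand=0.08)

```text
clock: 39.7
position: [0.4505, -0.12, 0.1537]
ee_rot: [2.221, 2.221, 0.0]
force: [-0.9, 0.2, 0.8]
width: 0.863
gripper_force: 0.0
```

>>> jog_arm(moves=[[0, 0, -0.02, 0], [0, 0, -0.05, 0], [0, 0, -0.09, 0], [0, 0, -0.115, 0], [0, 0, -0.115, 0]])

```text
clock: 40.33
position: [0.4515, -0.1202, 0.2703]
ee_rot: [2.22, 2.22, 0.004]
force: [0.8, -0.1, -0.7]
width: 0.872
gripper_force: 0.0
```

Run:
```python
from h import *
plan((.459,.397,.27,0),(.459,.397,.159,0))
```

```text
t 40.33 p [ 0.4515 -0.1202  0.2703] th -0.0 w 80.0 q7 0.27
(0.459, 0.397, 0.27, 0) -> [0.517, 0.007, 0.0, -0.0] dist 0.517
(0.459, 0.397, 0.159, 0) -> [0.517, 0.007, 0.111, -0.0] dist 0.529
```

>>> jog_arm(moves=[[0.02, 0, 0, 0], [0.06, 0.001, 0, 0], [0.11, 0.002, 0, 0], [0.16, 0.003, 0, 0], [0.21, 0.003, 0, 0], [0.26, 0.004, 0, 0], [0.31, 0.005, 0, 0], [0.36, 0.005, 0, 0], [0.41, 0.006, 0, 0], [0.46, 0.007, 0, 0], [0.5, 0.007, 0, 0], [0.517, 0.007, 0, 0], [0.517, 0.007, 0.005, 0], [0.517, 0.007, 0.03, 0], [0.517, 0.007, 0.065, 0], [0.517, 0.007, 0.095, 0], [0.517, 0.007, 0.11, 0], [0.517, 0.007, 0.11, 0], [0.517, 0.007, 0.11, 0]])

```text
clock: 42.7
position: [0.4583, 0.397, 0.1599]
ee_rot: [2.222, 2.221, 0.003]
force: [0.0, 0.3, -0.7]
width: 0.874
gripper_force: 0.0
```

>>> jog_arm(moves=[[0, 0, 0, 0], [0, 0, 0, 0], [0, 0, 0, 0], [0, 0, 0, 0], [0, 0, 0, 0], [0, 0, 0, 0], [0, 0, 0, 0]], hand=0.0)

```text
clock: 43.58
position: [0.4575, 0.397, 0.1586]
ee_rot: [2.222, 2.221, -0.0]
force: [0.0, 0.3, -1.5]
width: 0.341
gripper_force: 30.0
```

Run:
```python
from h import *
plan((.4,.15,.26,0),(.36,-.12,.27,0),(.484,-.4007,.17,0))
o=arm.observe(); print(o['joints'].round(2))
```

```text
t 43.58 p [0.4575 0.397  0.1586] th -0.0 w 31.3 q7 -0.65
(0.4, 0.15, 0.26, 0) -> [-0.247, -0.057, -0.101, -0.0] dist 0.273
(0.36, -0.12, 0.27, 0) -> [-0.517, -0.097, -0.111, -0.0] dist 0.538
(0.484, -0.4007, 0.17, 0) -> [-0.798, 0.027, -0.011, -0.0] dist 0.798
[-1.01  0.48  0.3   1.74 -0.17  0.95 -0.65]
```

>>> jog_arm(moves=[[0, 0, -0.008, 0], [0, 0, -0.025, 0], [0, 0, -0.055, 0], [0, 0, -0.09, 0], [0, 0, -0.125, 0], [0, 0, -0.16, 0], [0, 0, -0.19, 0], [-0.005, 0, -0.208, 0], [-0.02, 0, -0.215, 0], [-0.045, 0, -0.215, 0], [-0.08, 0.003, -0.215, 0], [-0.12, 0.004, -0.215, 0], [-0.16, 0.006, -0.215, 0], [-0.2, 0.007, -0.215, 0], [-0.24, 0.008, -0.215, 0], [-0.28, 0.009, -0.215, 0], [-0.31, 0.01, -0.215, 0], [-0.33, 0.011, -0.215, 0], [-0.34, 0.011, -0.215, 0], [-0.34, 0.011, -0.215, 0]])

```text
clock: 46.08
position: [0.4681, 0.0564, 0.3738]
ee_rot: [-2.223, -2.22, -0.0]
force: [0.4, 0.0, -2.7]
width: 0.343
gripper_force: 30.0
```

Run:
```python
from h import *
plan((.484,-.4007,.3736,0),(.484,-.4007,.17,0))
im=load('top'); im=grab('top');save(im,'t4.png',(140,120,520,340),2)
```

```text
t 46.08 p [0.4681 0.0564 0.3738] th -0.1 w 31.5 q7 -0.18
(0.484, -0.4007, 0.3736, 0) -> [-0.457, 0.016, 0.0, -0.001] dist 0.457
(0.484, -0.4007, 0.17, 0) -> [-0.457, 0.016, 0.204, -0.001] dist 0.501
```

View pics/t4.png

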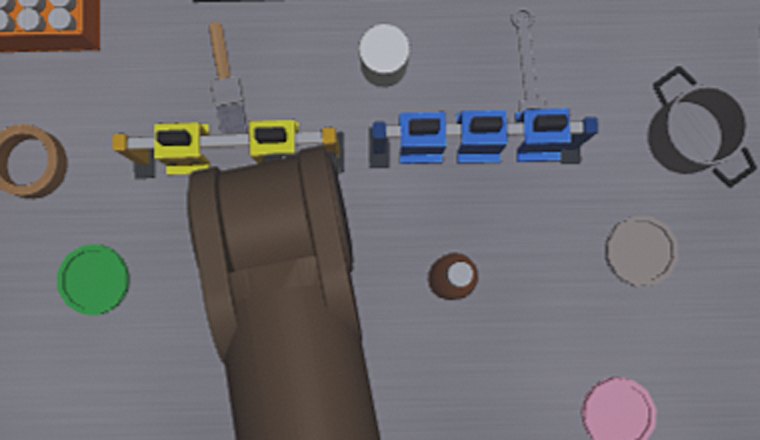

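Both nests are now empty and clear: green (94,280), grey (641,251). Amber stands upright at (453,276) and all five guides hang. I'll measure both nests while they are unobstructed.

Run:
```python
from h import *
im=load('top');P=cloud(im)
for nm,x,y in(('grey',.484,-.4),('green',.456,.396)):
    m=((P[...,2]>.008)&(P[...,2]<.03)&(np.hypot(P[...,0]-x,P[...,1]-y)<.065)).astype(np.uint8)
    c=max(cv2.findContours(m,0,1)[0],key=cv2.contourArea); q=onplane(im,c[:,0],.013)[:,:2]*1000
    print(nm,cv2.minEnclosingCircle(q.astype(np.float32)),cv2.fitEllipse(q.astype(np.float32))[:2])
```

```text
grey ((485.37969970703125, -400.5800476074219), 52.30054473876953) ((484.9212646484375, -400.7236633300781), (99.48355865478516, 100.6374740600586))
green ((457.19732666015625, 396.319091796875), 52.708168029785156) ((456.88360595703125, 397.4259338378906), (98.36663818359375, 100.22781372070312))
```

>>> jog_arm(moves=[[-0.01, 0, 0, 0], [-0.03, 0.001, 0, 0], [-0.065, 0.002, 0, 0], [-0.105, 0.004, 0, 0], [-0.145, 0.005, 0, 0], [-0.185, 0.006, 0, 0], [-0.225, 0.008, 0, 0], [-0.265, 0.009, 0, 0], [-0.305, 0.011, 0, 0], [-0.345, 0.012, 0, 0], [-0.385, 0.013, 0, 0], [-0.415, 0.015, 0, 0], [-0.437, 0.016, 0, 0], [-0.45, 0.016, 0, 0], [-0.457, 0.016, 0, 0], [-0.457, 0.016, 0, 0], [-0.457, 0.016, 0, 0]])

```text
clock: 48.25
position: [0.4848, -0.3992, 0.3738]
ee_rot: [-2.22, -2.222, -0.001]
force: [0.4, 0.6, -2.3]
width: 0.343
gripper_force: 30.0
```

Run:
```python
from h import *
plan((.484,-.4,.175,0),(.484,-.4,.159,0))
```

```text
t 48.25 p [ 0.4848 -0.3992  0.3738] th 0.1 w 31.5 q7 0.89
(0.484, -0.4, 0.175, 0) -> [-0.001, -0.001, 0.199, 0.001] dist 0.199
(0.484, -0.4, 0.159, 0) -> [-0.001, -0.001, 0.215, 0.001] dist 0.215
```

>>> jog_arm(moves=[[-0.001, 0, 0.01, 0], [-0.001, 0, 0.03, 0], [-0.001, 0, 0.06, 0], [-0.001, 0, 0.095, 0], [-0.001, 0, 0.13, 0], [-0.001, 0, 0.16, 0], [-0.001, 0, 0.18, 0], [-0.001, 0, 0.192, 0], [-0.001, 0, 0.2, 0], [-0.001, 0, 0.207, 0], [-0.001, 0, 0.212, 0], [-0.001, 0, 0.214, 0], [-0.001, 0, 0.215, 0], [-0.001, 0, 0.215, 0], [-0.001, 0, 0.215, 0]])

```text
clock: 50.12
position: [0.4846, -0.4011, 0.1589]
ee_rot: [2.221, 2.221, 0.0]
force: [0.0, -0.1, -2.2]
width: 0.347
gripper_force: 30.0
```

>>> jog_arm(moves=[[0, 0, 0, 0], [0, 0, 0, 0], [0, 0, 0, 0], [0, 0, 0, 0], [0, 0, 0, 0], [0, 0, 0, 0]], hand=0.08)

```text
clock: 50.88
position: [0.4844, -0.401, 0.1587]
ee_rot: [-2.222, -2.221, -0.0]
force: [-0.1, -0.2, 0.8]
width: 0.869
gripper_force: 0.0
```

>>> jog_arm(moves=[[0, 0, -0.02, 0], [0, 0, -0.05, 0], [0, 0, -0.09, 0], [0, 0, -0.111, 0], [0, 0, -0.111, 0]])

```text
clock: 51.5
position: [0.485, -0.4017, 0.2713]
ee_rot: [2.219, 2.219, 0.001]
force: [-0.7, 0.7, -0.1]
width: 0.871
gripper_force: 0.0
```

Run:
```python
from h import *
plan((.4505,-.12,.27,0),(.4505,-.12,.1537,0))
Q=cloud(grab('top')); m=(Q[...,2]>.175)&(Q[...,2]<.2)&(abs(Q[...,0]-.45)<.06)&(abs(Q[...,1]+.12)<.06); print(m.sum(),Q[m].mean(0))
```

```text
t 51.5 p [ 0.485  -0.4017  0.2713] th -0.0 w 80.0 q7 0.93
(0.4505, -0.12, 0.27, 0) -> [0.282, -0.034, 0.001, -0.0] dist 0.284
(0.4505, -0.12, 0.1537, 0) -> [0.282, -0.035, 0.117, -0.0] dist 0.307
123 [ 0.45044906 -0.12204491  0.18559909]
```

>>> jog_arm(moves=[[0.015, -0.002, 0, 0], [0.05, -0.006, 0, 0], [0.1, -0.012, 0, 0], [0.15, -0.018, 0, 0], [0.2, -0.024, 0, 0], [0.245, -0.03, 0, 0], [0.273, -0.034, 0, 0], [0.282, -0.034, 0, 0], [0.282, -0.034, 0.01, 0], [0.282, -0.034, 0.035, 0], [0.282, -0.034, 0.07, 0], [0.282, -0.034, 0.1, 0], [0.282, -0.034, 0.116, 0], [0.282, -0.034, 0.116, 0], [0.282, -0.034, 0.116, 0]])

```text
clock: 53.42
position: [0.451, -0.1196, 0.1544]
ee_rot: [2.222, 2.22, 0.001]
force: [0.0, 0.3, 0.6]
width: 0.872
gripper_force: 0.0
```

>>> jog_arm(moves=[[0, 0, 0, 0], [0, 0, 0, 0], [0, 0, 0, 0], [0, 0, 0, 0], [0, 0, 0, 0], [0, 0, 0, 0], [0, 0, 0, 0]], hand=0.0)

```text
clock: 54.3
position: [0.4504, -0.119, 0.1537]
ee_rot: [-2.221, -2.221, 0.0]
force: [-0.6, -0.9, -0.1]
width: 0.349
gripper_force: 30.0
```

Run:
```python
from h import *
plan((.4565,.3968,.27,0),(.4565,.3968,.16,0))
```

```text
t 54.3 p [ 0.4504 -0.119   0.1537] th -0.0 w 32.0 q7 0.47
(0.4565, 0.3968, 0.27, 0) -> [0.516, 0.006, -0.116, -0.0] dist 0.529
(0.4565, 0.3968, 0.16, 0) -> [0.516, 0.006, -0.006, -0.0] dist 0.516
```

>>> jog_arm(moves=[[0, 0, -0.008, 0], [0, 0, -0.025, 0], [0, 0, -0.055, 0], [0, 0, -0.085, 0], [0.005, 0, -0.108, 0], [0.02, 0, -0.12, 0], [0.05, 0.001, -0.12, 0], [0.09, 0.001, -0.12, 0], [0.13, 0.002, -0.12, 0], [0.17, 0.002, -0.12, 0], [0.21, 0.003, -0.12, 0], [0.25, 0.003, -0.12, 0], [0.29, 0.004, -0.12, 0], [0.33, 0.004, -0.12, 0], [0.37, 0.005, -0.12, 0], [0.41, 0.005, -0.12, 0], [0.45, 0.006, -0.12, 0], [0.485, 0.006, -0.12, 0], [0.505, 0.006, -0.12, 0], [0.514, 0.006, -0.12, 0]])

```text
clock: 56.8
position: [0.4564, 0.3954, 0.2736]
ee_rot: [2.221, 2.222, -0.001]
force: [0.4, -0.7, -2.9]
width: 0.345
gripper_force: 30.0
```

>>> jog_arm(moves=[[0.001, 0, 0, 0], [0.002, 0, 0, 0], [0.002, 0, 0, 0]])

```text
clock: 57.18
position: [0.4568, 0.3961, 0.274]
ee_rot: [2.223, 2.22, 0.0]
force: [0.2, -1.2, -2.1]
width: 0.342
gripper_force: 30.0
```

Run:
```python
from h import *
plan((.4565,.3968,.16,0))
```

```text
t 57.17 p [0.4568 0.3961 0.274 ] th -0.1 w 31.4 q7 -0.62
(0.4565, 0.3968, 0.16, 0) -> [0.001, -0.0, 0.114, -0.001] dist 0.114
```

>>> jog_arm(moves=[[0, 0, 0.01, 0], [0, 0, 0.03, 0], [0, 0, 0.055, 0], [0, 0, 0.08, 0], [0, 0, 0.095, 0], [0, 0, 0.104, 0], [0, 0, 0.11, 0], [0, 0, 0.113, 0], [0, 0, 0.114, 0], [0, 0, 0.1145, 0], [0, 0, 0.1145, 0]])

```text
clock: 58.55
position: [0.4567, 0.3972, 0.1597]
ee_rot: [-2.221, -2.221, -0.001]
force: [-0.2, -0.4, 0.7]
width: 0.343
gripper_force: 30.0
```

>>> jog_arm(moves=[[0, 0, 0, 0], [0, 0, 0, 0], [0, 0, 0, 0], [0, 0, 0, 0], [0, 0, 0, 0], [0, 0, 0, 0]], hand=0.08)

```text
clock: 59.3
position: [0.4565, 0.397, 0.1592]
ee_rot: [-2.222, -2.221, -0.0]
force: [0.2, 0.2, 0.8]
width: 0.863
gripper_force: 0.0
```

>>> jog_arm(moves=[[0, 0, -0.02, 0], [0, 0, -0.05, 0], [0, 0, -0.09, 0], [0, 0, -0.115, 0], [0, 0, -0.115, 0], [-0.06, -0.01, -0.115, 0], [-0.12, -0.03, -0.115, 0], [-0.18, -0.05, -0.115, 0], [-0.22, -0.06, -0.115, 0], [-0.22, -0.06, -0.115, 0], [-0.22, -0.06, -0.115, 0]])

```text
clock: 60.68
position: [0.3964, 0.1777, 0.2739]
ee_rot: [-2.221, -2.222, -0.0]
force: [1.6, -0.4, -0.2]
width: 0.87
gripper_force: 0.0
```

Run:
```python
from h import *
im=grab('scene'); save(im,'s5.png'); im=grab('top'); save(im,'t5.png')
P=cloud(im)
for x,y in((.457,.397),(.484,-.4)):
    m=(P[...,2]>.18)&(P[...,2]<.205)&(np.hypot(P[...,0]-x,P[...,1]-y)<.06); print(m.sum(),P[m].mean(0).round(4))
guides(im)
```

```text
134 [0.4564 0.3919 0.191 ]
134 [ 0.486  -0.3955  0.1908]
blue [381. 184.] 274 [ 0.642 -0.161  0.145] 0.183 (array([ 631.8, -155.3]), array([ 44.7, 126.3]), 0.7, 0.176, 143)
blue [412. 184.] 258 [ 0.642 -0.244  0.144] 0.185 (array([ 632.3, -240.4]), array([118.6,  44.5]), 88.4, 0.173, 136)
blue [351. 185.] 275 [ 0.641 -0.082  0.146] 0.183 (array([631.3, -79.8]), array([118.8,  41.8]), 88.9, 0.175, 112)
blue [350. 199.] 95 [ 0.616 -0.081  0.07 ] 0.076 (array([627.3, -63.7]), array([86.7, 26.6]), 88.9, 0.155, 55)
blue [379. 198.] 84 [ 0.616 -0.163  0.071] 0.077 (array([ 630.4, -157.3]), array([117.9,  27.2]), 88.9, 0.126, 40)
blue [408. 198.] 98 [ 0.616 -0.245  0.071] 0.077 (array([ 631.5, -237.8]), array([117.8,  27.1]), 88.8, 0.126, 55)
yellow [276. 190.] 268 [0.634 0.117 0.143] 0.182 (array([622.8, 114.3]), array([41.9, 39.2]), 88.9, 0.179, 104)
yellow [230. 191.] 287 [0.633 0.242 0.14 ] 0.182 (array([620.3, 243.2]), array([39.3, 39.3]), 88.9, 0.178, 108)
yellow [279. 203.] 99 [0.609 0.118 0.071] 0.079 (array([626., 111.]), array([49.7, 21. ]), 57.2, 0.165, 32)
yellow [235. 204.] 92 [0.607 0.243 0.071] 0.078 (array([625.9, 241.9]), array([34.7, 33. ]), 32.0, 0.166, 45)
```

View pics/s5.png

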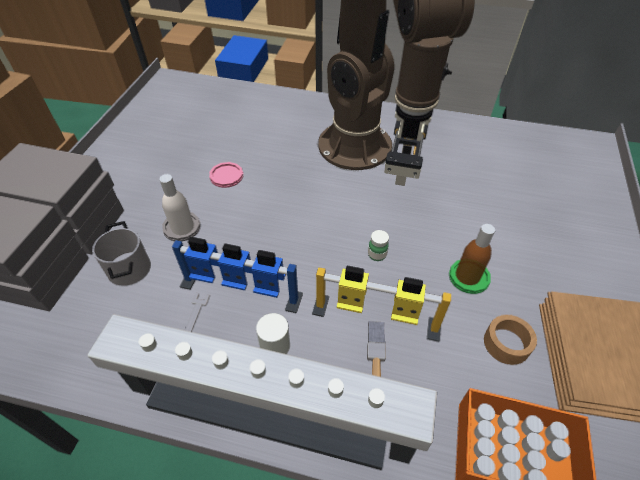

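View pics/t5.png

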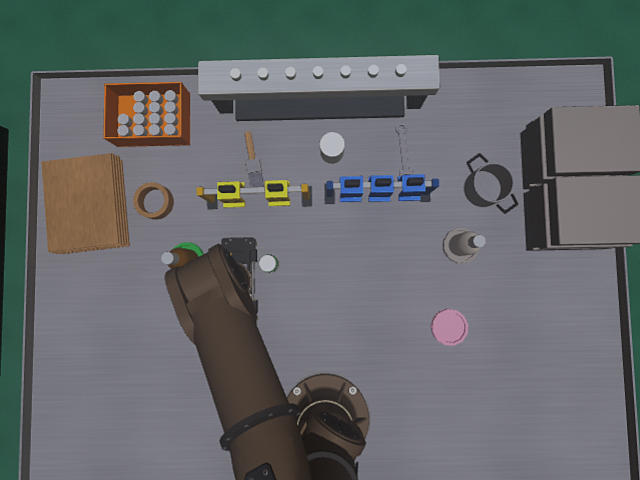

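Final check: all five guides hang on the rail of their own colour, three blue at (351..412,185) and two yellow at (230,191) and (276,190). White stands in the grey nest and amber in the green one, with neck tops at z = 0.191, so both are seated. The robot is clear of everything.

```bash
python3 -c "
from cell import arm
print(arm.sign_off())"
```

```text
the job is handed in; nothing more can be done
None
```

The job is handed in after about 61 s of robot time: all five guides (three blue, two yellow) hang on the rails of their own colour, the white bottle stands upright in the grey nest and the amber one in the green nest, and the other things were left where they were.

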